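# Lock the egg holder with its tapered key

### The job

Swing the white egg holder round by its orange knob until its dark pointer points at the red-topped peg. Then stand the green tapered key in the slot beside the post, let go of it, and drive it in with the wooden mallet, in at least two separate downward taps with the mallet lifted off in between, until the post is tight. Finally stand the mallet upright back on its cork coaster, and leave the mug, jars and bottle as they are.

Things in the scene. Friction and masses are not known exactly. Their poses are not given: they have to be found in the camera images.
- post (a point): centre of the swivel post, at the level of the top of the wooden hub block (90 mm above the table). The block is fixed, 115 x 100 mm, on a 170 x 140 x 12 mm board. This frame has the hub's axes: x points from the key slot towards the post, z up. The post stands in the hub with 3.5 mm of play along x
- slot (a point): centre of the mouth of the key slot (edged yellow) in the hub's top, 29.5 mm from the post on its -x side, same axes. Mouth 32 mm (y) by 19 mm (x): on the post's side the upright white saddle, opposite a wall sloping 1 in 8 towards the post going down. 78 mm deep. The key goes in freely with its toe to 40 mm deep (80 mm standing out); tight, its toe is about 68 mm deep (52 mm standing out)
- saddle (a joint): play taken up between post and hub, in m: 0 loose, 0.0035 at its end stop (tight). The key pushes it; this takes some 10 to 20 N on the head of the key, and the key stays where it has been driven
- swing (a joint): swivel angle of the egg holder about the post, in rad, counter-clockwise from above, 0 when the arm points along the hub's +x; range -0.9 to 1.0. Stays where it is left (about 2.5 N at the knob turns it)
- knob (a point): middle of the upright orange knob of the egg holder, 20 mm diameter, 50 mm tall (25 mm above and below this point), 65 mm from the post axis on a wooden arm; its x axis points along the arm, away from the post. The arm and the white egg (60 mm wide, ending about 155 mm from the post) lie 94 to 107 mm above the table
- pointer (a point): tip of the dark pointer at the outer end of the egg holder, 174 mm from the post axis, 98 mm above the table; its x axis points along the arm, away from the post
- mark (a point): red top of the fixed peg (16 mm diameter, 105 mm high) 194 mm from the post axis, 98 mm above the table; its x axis points straight away from the post. The pointer passes just inside it without touching
- key_mid (a point): middle of the green tapered key with yellow top: 60 mm above its toe (lower end), half-way through its thickness. 120 mm long, 26 mm wide (y); thickness (x) 14 mm at the toe, 29 mm at the top. Its +x face, 10.7 mm from this point, is upright and must face the post; its -x face slopes. It stands in a slotted dark 70 x 70 x 50 mm rack, toe 12 mm above the table. 60 g
- mallet_grip (a point): middle of the upright round handle of the wooden mallet, 26 mm diameter; the handle runs from 28 mm below this point to 32 mm above it. The head below is 50 to 54 mm diameter, its flat striking face is the underside, 90 mm below this point. Stands upright on the coaster, about 220 g
- coaster: fixed round cork coaster, 84 mm diameter, 6 mm thick; origin at the centre of its underside
- mug: glass mug, 74 mm diameter, 95 mm high, origin at the centre of its underside, handle at its +y; leave alone
- beads: orange bead jar with white lid, 48 mm diameter, 85 mm high, origin at its underside; leave alone
- paint: green paint jar with black lid, 52 mm diameter, 70 mm high, origin at its underside; leave alone
- glue: white glue bottle, 54 mm diameter, 150 mm high, origin at its underside; leave alone
Not all that is in view belongs to the job. There is more than one size of the coaster; the job needs the smallest.

How it is judged:
On the way, in this order (a step that is already met when the one before it is completed fails the run):
1. the egg holder's pointer points at the red-topped peg (angle between the x axis of pointer and the x axis of mark, either way round below 0.07 rad and contact force between the fingers and swing below 0.3 N), for 0.2 s.
2. the key stands loosely in the slot, upright face to the post, let go (z of key_mid in the frame of slot below 0.04 m and horizontal distance between key_mid and slot below 0.012 m and angle between the z axis of key_mid and the z axis of slot, either way round below 0.12 rad and contact force between the fingers and key below 0.2 N and value of joint saddle below 0.0028 m), for 0.2 s.
3. a first tap of the mallet on the key (contact force between mallet and key above 3 N).
4. the mallet is lifted off the key (contact force between mallet and key below 0.05 N), for 0.15 s.
5. a further tap of the mallet, with the post tight (contact force between mallet and key above 3 N and value of joint saddle above 0.003 m).
At the end, for the whole second after the job is handed in: the play is taken up (saddle beyond 3 mm of its 3.5 mm), the key upright in the slot with its middle below the hub's top, the pointer within 0.07 rad (4 degrees) of the direction of the red-topped peg, the mallet at rest upright on the coaster within 30 mm of its centre (value of joint saddle above 0.003 m and z of key_mid in the frame of slot below 0 m and horizontal distance between key_mid and slot below 0.012 m and angle between the z axis of key_mid and the z axis of slot, either way round below 0.1 rad and angle between the x axis of pointer and the x axis of mark, either way round below 0.07 rad and horizontal distance between mallet_grip and coaster below 0.03 m and angle between mallet_grip's own z axis and vertical below 0.1 rad and height (world z) of mallet_grip below 0.102 m and linear speed of each of mallet, key below 0.02 m/s); the robot touches nothing.
It fails at once if the key was pressed tight with the fingers instead of the mallet (contact force between the fingers and key above 1 N and value of joint saddle above 0.0028 m).
It fails at once if the mug was disturbed (distance of mug from where it was at the start of the episode above 0.02 m or angle between mug's own z axis and vertical above 0.3 rad).
It fails at once if the bead jar was disturbed (distance of beads from where it was at the start of the episode above 0.02 m or angle between beads's own z axis and vertical above 0.3 rad).
It fails at once if the paint jar was disturbed (distance of paint from where it was at the start of the episode above 0.02 m or angle between paint's own z axis and vertical above 0.3 rad).
It fails at once if the glue bottle was disturbed (distance of glue from where it was at the start of the episode above 0.02 m or angle between glue's own z axis and vertical above 0.3 rad).
It also fails if it takes over 66 s, if anything falls off the work surface, if the arm or the gripper's body presses on something with over 40 N, if the wrist force passes 120 N, or if a joint passes its speed limit or range.

### The arm

A 7-joint arm with a two-finger parallel gripper is mounted at the origin on the work surface. World frame = base frame: x ahead of the robot, y to its left, z up, the work surface at z = 0. Lengths are in m, angles in rad, forces in N, time in s.
With the tool pointing down it reaches from about 0.35 to 0.9 m from the base axis. Payload 7.2 kg.
Tool frame: the origin (TCP) lies on the centre line of the jaws, within the pads' length; the fingertips stand 17 mm ahead of it and the grasp point (between the pads) lies 2 mm behind it; z points along the fingers, y is the line along which they close (so a half turn about z gives the same grasp; the last joint's range is limited). The gripper opens to 85 mm and grips with 20 to 120 N. Pads are 22 mm wide; open, the fingers measure 114 mm over their backs; the gripper's body (76 mm by 85 mm) begins 54 mm behind the grasp point. The pads swing forward as they close: fully open they stand 13 mm farther back than shut.
Start: joints at [-1.215, 0.411, -0.013, 1.596, 0.006, 1.134, -0.082], TCP at [0.257, 0.57, 0.248] pointing down, gripper open.
Joint ranges: [-2.95, 2.95], [-0.29, 1.99], [-1.47, 1.44], [0.14, 2.54], [-1.03, 4.17], [0.13, 1.85], [-2.86, 2.86]. Speed limits (rad/s): [2.39, 2.39, 3.01, 3.01, 3.14, 3.14, 3.14].

### API

Orientations are given as a unit quaternion [w, x, y, z].
In Python, from plant import manip gives the robot as it stands.
- The arm moves only by the tool apply_moves, never from a script. Its argument "steps" is text: rows parted by semicolons, each of 5 numbers parted by spaces: the opening in per cent of the stroke, from 0 (shut) to 100 (fully open), then the shift along the tool's x, y, z in mm, then the turn about the tool's z in rad. A call has 1 to 8 rows; each row shifts and turns the commanded pose from where the row before left it, along the tool's axes as they then stand; what a row does not reach is not made up. A row lasts 1/8 s, in which the tool goes at most 62.5 mm and 10.7 degrees, less where a joint would pass 70% of its speed; a pose out of reach is approached as far as the arm can. A call with a gripper value outside its range is refused whole. The fingers move at their own pace and stop on an object; "newtons" is the grip in N (left out, the last holds). Time passes only in rows, so rows that do not move let the fingers close. It gives the time, the measured TCP pose, the force, the opening and the grip force at its end, in the units of the state.
- manip.observe(): the state, without advancing time (a new reading comes with each control period).
- manip.camera(name): name is "scene" or "side" or "wrist"; returns a dict with "color" (384x512x3 uint8, red, green, blue), "vfov" (degrees; the focal length in pixels is half the picture's height over the tangent of half this angle, whatever the lens; pixels are square), "cx", "cy" (the principal point, pixels), "dist_coeffs" ([k1, k2, p1, p2, k3] as OpenCV has them; the pictures are not rectified), "R" (3x3) and "t" (3): a world point X has camera coordinates R X + t. Camera axes: x right, y down, z forward; pixel columns grow to the right and rows downward; lengths in m; the calibration is good to about 2 mm. A picture is of the moment at which its call begins. There is no depth.
- manip.hand_in(): hands the job in; it is judged then, once.
Trained networks look in a picture, given as the dict that the camera call returned (one of the last four; its "shot" number tells which), for a name from the list of things; names that differ only in an ending like _2 or _b are one class to them, and where a whole thing is asked for, a point or a joint stands for the part that bears it (a point fixed in the world has none). Each returns a list of dicts, best first, with "p" (0 to 1); they miss things now and then, are a little off and sometimes report something else, mostly with a low value. They report only what shows in the picture. A call takes as long as a camera call. They do not tell look-alikes from the thing itself.
- manip.look_for(name, picture): "position" ([column, row] as shares, 0 to 1, of the picture: columns of its width, rows of its height, amid what is visible of it).
- manip.cut_out(name, picture): "region" (384x512 bool, what is visible of it) and "position" ([column, row] as shares, 0 to 1, of the picture: columns of its width, rows of its height, amid what is visible of it).
- manip.spot_point(name, picture): "position" ([column, row] as shares, 0 to 1, of the picture: columns of its width, rows of its height: a listed point, or the origin of a listed thing).
The state is a dict: "t": time; "joint_pos": joint angles; "joint_velocities": joint speeds; "joint_torque": joint torques, N m; "tcp_pos": TCP position; "ee_rot": TCP orientation; "contact_force": force on the tool from outside, world axes, zero at the start; "moment": the same for the moment, N m; "gripper_width": finger opening in m; "grip_force": force on a finger pad.
Only numpy, scipy, OpenCV 4.12 (cv2) and the standard library are available. Lean on these libraries where they do the work, as an engineer would, in place of code of your own. Each camera call takes 0.05 s, during which the arm holds its last target. There are 200 camera calls.

## Working session

There is one attempt and no reset: what is moved stays moved. The work goes in short steps, Python scripts to look and compute and a tool call to move; the robot and the scene stay as the last step left them, time stands still between calls to the robot, and variables do not carry over. Pictures are saved under pics/ and viewed, at most 10 in all, crops included, and the job is handed in when it is done.

Besides the shell and the picture viewer there is one more tool, called after ">>>" as name(argument=value, ...) on one line, values as JSON. apply_moves: Moves the arm, as the interface text tells. Its arguments: {"type":"object","properties":{"steps":{"type":"string"},"newtons":{"type":"number"}},"required":["steps"]}

```bash
mkdir -p pics; cat > h.py <<'E'
from plant import manip
import numpy as np, cv2
def K(c):
    f=192/np.tan(np.radians(c['vfov'])/2); return np.array([[f,0,c['cx']],[0,f,c['cy']],[0,0,1]])
def save(c,n): cv2.imwrite('pics/'+n+'.png',c['color'][:,:,::-1])
def ray(c,px):
    u=cv2.undistortPoints(np.array([[px]],float),K(c),np.array(c['dist_coeffs'],float))[0,0]
    R=np.array(c['R']);o=-R.T@np.array(c['t']);d=R.T@np.array([u[0],u[1],1]);return o,d/np.linalg.norm(d)
def onz(c,px,z):
    o,d=ray(c,px);return o+d*(z-o[2])/d[2]
def tri(rs):
    A=sum(np.eye(3)-np.outer(d,d) for o,d in rs);b=sum((np.eye(3)-np.outer(d,d))@o for o,d in rs)
    p=np.linalg.solve(A,b);return p,[np.linalg.norm((np.eye(3)-np.outer(d,d))@(p-o))*1000 for o,d in rs]
def proj(c,X):
    return cv2.projectPoints(np.array(X,float).reshape(-1,3),cv2.Rodrigues(np.array(c['R'],float))[0],np.array(c['t'],float),K(c),np.array(c['dist_coeffs'],float))[0][:,0]
def px(d): return np.array(d['position'])*[512,384]
E
cat > a.py <<'E'
from h import *
cs={n:manip.camera(n) for n in('scene','side','wrist')}
for n,c in cs.items(): save(c,n+'0')
a=np.hstack([cs['scene']['color'],cs['side']['color']])
for nm in 'post slot knob pointer mark key_mid mallet_grip coaster mug beads paint glue'.split():
    print(nm)
    for n,c in cs.items():
        for d in manip.spot_point(nm,c)[:3]:
            print('  ',n,px(d).round(1),round(d['p'],2))
for n,c in cs.items(): R=np.array(c['R']);print(n,(-R.T@c['t']).round(3),R[2].round(2))
print(manip.observe())
E
python3 a.py
```

```text
post
   scene [236.8 186.7] 0.72
   side [285.4 209.6] 0.86
slot
   scene [288.9 184.2] 0.67
   scene [250.5 184.1] 0.59
   side [273.8 210.7] 0.87
   side [316.5 176.6] 0.38
knob
   scene [213.9 172.3] 0.96
   side [312.1 196.6] 0.93
pointer
   scene [169.3 180.1] 0.68
   scene [238.7 184. ] 0.64
   side [345.1 202.7] 0.55
mark
   scene [191.4 231. ] 0.89
   scene [167.8 181. ] 0.67
   side [197.1 182.9] 0.67
   side [316.5 178.7] 0.46
   side [311.5 194.8] 0.37
key_mid
   scene [227.1 119.5] 0.49
   side [314.3 282.9] 0.59
mallet_grip
   scene [339.  224.7] 0.88
   scene [298.2 257.4] 0.17
   side [196.9 185.8] 0.95
   side [311.6 195.2] 0.33
coaster
   scene [334.1 316.3] 0.82
   scene [390.8 241.6] 0.78
   scene [333.9 250.3] 0.56
   side [206.8 182.8] 0.66
   side [148.1 217.6] 0.62
   side [198.5 211.3] 0.59
   wrist [ 96.8 258.7] 0.62
mug
   scene [299.9 258.1] 0.79
   side [226.1 207.1] 0.64
beads
   scene [197.4 145.3] 0.58
paint
   side [235.1 256.3] 0.88
glue
   scene [168.3 184.6] 0.87
   scene [222.8 118.2] 0.56
   side [367.5 251.9] 0.6
scene [1.018 0.777 0.972] [-0.37 -0.59 -0.71]
side [-0.167 -0.875  0.804] [ 0.52  0.68 -0.52]
wrist [0.196 0.599 0.374] [ 0.24 -0.11 -0.96]
{'t': 1.95, 'joint_pos': array([-1.21520506,  0.41107423, -0.01270964,  1.59617479,  0.00560758,
        1.13431264, -0.08220744]), 'joint_velocities': array([ 0.00012747, -0.00021219,  0.00215828,  0.00074758,  0.00078955,
        0.00133929,  0.00056104]), 'joint_torque': array([-3.13571963e-04, -6.00388670e+01,  6.80856407e-01, -2.99742204e+01,
        1.37810013e-02,  1.68286646e-03,  3.61934303e-05]), 'tcp_pos': array([0.25702364, 0.56971857, 0.24832384]), 'ee_rot': array([5.99241557e-06, 2.10306765e-01, 9.77635445e-01, 3.27989693e-05]), 'contact_force': array([ 0.27845173,  0.04194317, -0.0997029 ]), 'moment': array([0.01745827, 0.01512941, 0.04904905]), 'grip_force': 0.0, 'gripper_width': 0.0851519481140048}
```

View pics/scene0.png

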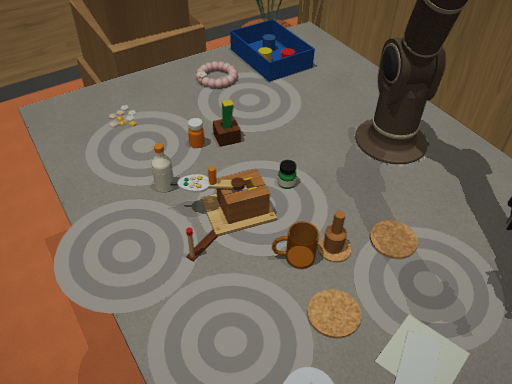

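View pics/side0.png

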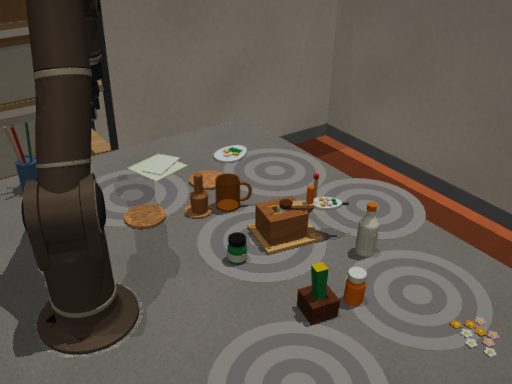

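```bash
cat > b.py <<'E'
import cv2,numpy as np
s=cv2.imread('pics/scene0.png');d=cv2.imread('pics/side0.png')
cv2.imwrite('pics/cs.png',cv2.resize(s[90:270,150:370],None,fx=3.6,fy=3.3,interpolation=cv2.INTER_CUBIC))
cv2.imwrite('pics/cd.png',cv2.resize(d[165:325,180:400],None,fx=3.6,fy=3.6,interpolation=cv2.INTER_CUBIC))
E
python3 b.py
```

```text
(no output)
```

View pics/cs.png

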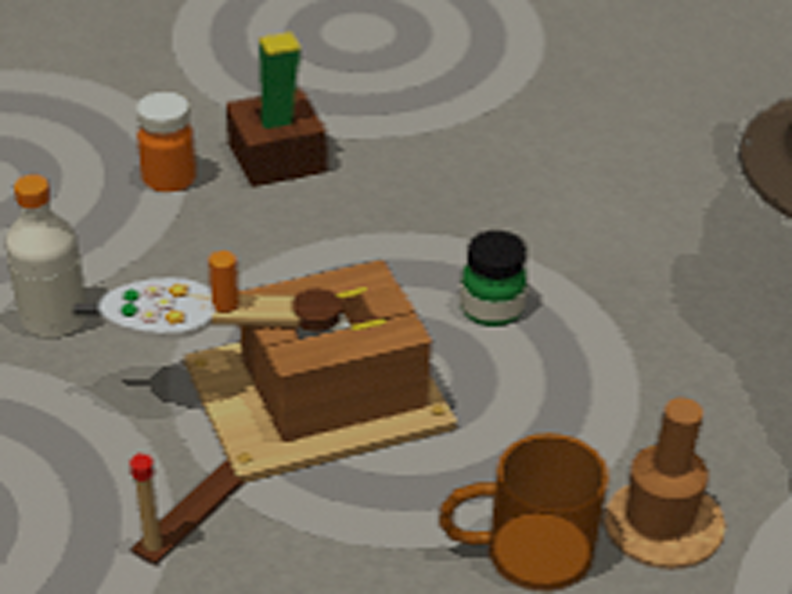

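View pics/cd.png

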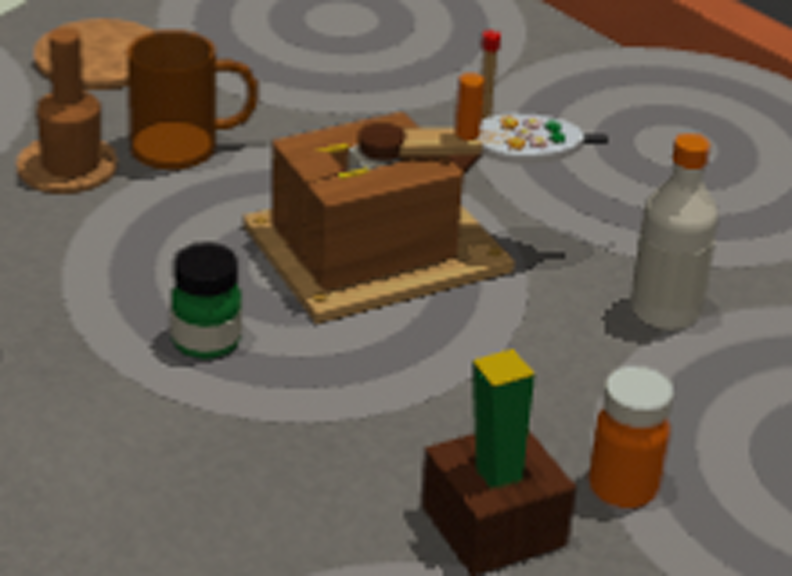

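```bash
cat > c.py <<'E'
from h import *
A=manip.camera('scene');B=manip.camera('side')
def S(p): return (150+p[0]/3.6-.4,90+p[1]/3.3-.4)
def D(p): return (180+p[0]/3.6-.4,165+p[1]/3.6-.4)
P={'hubR':((428,343),(272,145)),'hubBR':((386,262),(326,202)),'hubF':((287,372),(403,115)),'hubL':((240,290),(461,168)),
'knobtop':((223,258),(470,79)),'ptr':((75,309),(607,139)),'marktop':((142,460),(491,35)),'posttop':((317,300),(381,132)),
'keytop':((280,43),(503,367)),'malltop':((684,407),(65,36)),'mug':((552,470),(172,55)),'beadstop':((163,103),(639,383)),'painttop':((497,245),(206,256)),'gluetop':((33,184),(691,143)),
'keyT1':((260,42),(473,367)),'keyT2':((299,46),(533,372)),'keyT3':((270,54),(516,351)),
'rackR':((326,130),(424,453))}
for n,(s,d) in P.items():
    p,e=tri([ray(A,S(s)),ray(B,D(d))]);print(n,(p*1000).round(1),np.round(e,1))
r=[onz(A,S(P[k][0]),.09)[:2] for k in('hubR','hubBR','hubF','hubL')];q=[onz(B,D(P[k][1]),.09)[:2] for k in('hubR','hubBR','hubF','hubL')]
print((np.array(r)*1000).round(1),(np.array(q)*1000).round(1))
for n,ss in (('y1',(352,293)),('y2',(369,324))):print(n,onz(A,S(ss),.09)*1000)
for n,ss in (('y1',(335,148)),('y2',(353,172))):print(n,onz(B,D(ss),.09)*1000)
print('rack',[(onz(B,D(x),.05)*1000).round(1)[:2] for x in((424,455),(474,506),(575,490))],[(onz(A,S(x),.05)*1000).round(1)[:2] for x in((227,110),(251,147),(326,132))])
E
python3 c.py
```

```text
hubR [511.1  65.2  83.2] [0.8 0.8]
hubBR [491.8 -25.9  88.1] [1.6 1.6]
hubF [616.5  40.8  86.8] [2.4 2.4]
hubL [601.3 -50.   90.9] [0.5 0.5]
knobtop [622.6 -29.8 151.4] [0. 0.]
ptr [715.6 -87.9  96.2] [0.9 0.9]
marktop [745.5  80.7 102.3] [0.2 0.2]
posttop [567.1   3.7 107. ] [0.1 0.1]
keytop [ 435.  -279.8  129.9] [0.6 0.6]
malltop [428.  239.  125.5] [0.9 0.9]
mug [516.3 218.8  90. ] [0.7 0.7]
beadstop [ 534.9 -303.4   86.3] [0.5 0.5]
painttop [396.5 -14.   71.2] [0.4 0.4]
gluetop [ 698.4 -183.1  147.6] [0.5 0.5]
keyT1 [ 436.7 -276.2  129.7] [16.5 16.5]
keyT2 [ 432.9 -284.5  127.6] [17.3 17.3]
keyT3 [ 451.  -271.4  129.2] [2.2 2.2]
rackR [ 412.  -242.5   46. ] [0.6 0.6]
[[515.5  70.2]
 [491.7 -23.1]
 [616.2  45.1]
 [600.5 -50.5]] [[504.1  56.8]
 [491.4 -29. ]
 [615.3  35.7]
 [602.8 -49.2]]
y1 [532.36118856  -5.20109377  90.        ]
y2 [540.22815591  30.8919112   90.        ]
y1 [541.33616293  26.46101016  90.        ]
y2 [532.12554306  -8.05280283  90.        ]
rack [array([ 407.3, -247. ]), array([ 402.9, -300.4]), array([ 463.5, -325.8])] [array([ 472.5, -308.8]), array([ 481.9, -249.5]), array([ 416.5, -236. ])]
```

>>> apply_moves(steps="100 -48 -33 0 0;60 -48 -33 0 0;60 -48 -33 0 0;60 -48 -33 0 0;60 -48 -33 0 0;60 -48 -33 0 0;60 -48 -33 0 0;60 -48 -33 0 0", newtons=40)

```text
t: 3.05
tcp_pos: [0.4994, 0.1696, 0.2487]
ee_rot: [0.0, 0.21, 0.978, 0.0]
contact_force: [-0.2, 1.3, -0.4]
gripper_width: 0.0512
grip_force: 0.0
```

```bash
cat >> h.py <<'E'
from scipy.spatial.transform import Rotation as Ro
def go(x,y,z,yaw=None):
    "tool-frame shift (mm) to the target (mm); yaw = wanted world angle (deg) of tool y axis, turn given modulo half turn"
    s=manip.observe();q=s['ee_rot'];R=Ro.from_quat([q[1],q[2],q[3],q[0]]).as_matrix()
    d=R.T@(np.array([x,y,z])-s['tcp_pos']*1000);a=np.degrees(np.arctan2(R[1,1],R[0,1]))
    print('t',round(s['t'],2),'tcp',(s['tcp_pos']*1000).round(1),'yaw_y',a.round(1),'tilt',R[2].round(3),'shift',d.round(1),'j7',s['joint_pos'][6].round(2),'F',s['contact_force'].round(1),'w',round(s['gripper_width']*1000,1))
    if yaw is not None: t=(yaw-a+90)%180-90;print('turn',round(-np.radians(t),3),'after turn shift',(Ro.from_euler('z',np.radians(t)).as_matrix()@d).round(1))
E
python3 -c "
from h import *
go(622.5,-30.2,200,58.4)"
```

```text
t 3.05 tcp [499.4 169.6 248.7] yaw_y 65.7 tilt [-0.001  0.001 -1.   ] shift [-194.3 -131.5   48.7] j7 0.78 F [-0.2  1.3 -0.4] w 51.2
turn 0.128 after turn shift [-209.5 -105.7   48.7]
```

>>> apply_moves(steps="60 -48.5 -33 0 0;60 -48.5 -33 0 0;60 -48.5 -33 0 0;60 -48.5 -33 12 0;60 0 0 30 0.128;60 0 0 30 0;60 0 0 42 0;60 0 0 0 0")

```text
t: 4.05
tcp_pos: [0.6189, -0.0287, 0.1314]
ee_rot: [-0.003, 0.272, 0.962, -0.001]
contact_force: [-0.2, -1.0, 0.1]
gripper_width: 0.0513
grip_force: 0.0
```

```bash
python3 -c "
from h import *
go(622.5,-30.2,134,58.4)
c=manip.camera('wrist');save(c,'w1')"
```

```text
t 4.05 tcp [618.9 -28.7 131.4] yaw_y 58.4 tilt [ 0.005 -0.003 -1.   ] shift [-3.9  0.6 -2.6] j7 1.15 F [-0.2 -1.   0.1] w 51.3
turn -0.0 after turn shift [-3.9  0.6 -2.6]
```

View pics/w1.png

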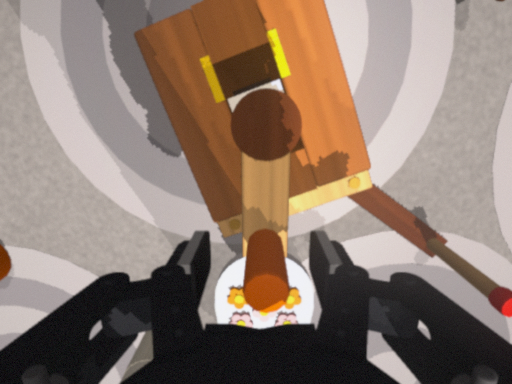

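```bash
python3 -c "
from h import *
c=manip.camera('wrist')
p=onz(c,(266,124),.107);m=onz(c,(506,301),.103)
y1=onz(c,(212,78),.09);y2=onz(c,(278,53),.09)
print(p,m,y1,y2,(y1+y2)/2,np.degrees(np.arctan2(*(m-p)[1::-1])),np.linalg.norm(m-p),np.degrees(np.arctan2(*(y2-y1)[1::-1])))
for k in((136,34),(371,180),(217,222)):print(onz(c,k,.09))
print(onz(c,(267,244),.151))"
```

```text
[0.57094018 0.00777132 0.107     ] [0.74767267 0.08401173 0.103     ] [ 0.53511179 -0.00450379  0.09      ] [0.54308649 0.03266145 0.09      ] [0.53909914 0.01407883 0.09      ] 23.334825485160316 0.19251746430708735 77.88944769289614
[ 0.49444705 -0.02655337  0.09      ]
[0.63209985 0.0442361  0.09      ]
[ 0.60617644 -0.04860389  0.09      ]
[ 0.6096103  -0.01629075  0.151     ]
```

>>> apply_moves(steps="60 -3.5 0 0 0;0 0 0 0 0;0 0 0 0 0;0 0 0 0 0", newtons=40)

```text
t: 4.65
tcp_pos: [0.6248, -0.0307, 0.1354]
ee_rot: [0.001, 0.272, 0.962, 0.0]
contact_force: [-1.1, 0.4, 6.3]
gripper_width: 0.019
grip_force: 38.9
```

```bash
python3 -c "
from h import *
go(622.5,-30.2,134,58.4)"
```

```text
t 4.65 tcp [624.8 -30.7 135.4] yaw_y 58.4 tilt [-0.002  0.001 -1.   ] shift [ 2.2 -0.8  1.4] j7 1.16 F [-1.1  0.4  6.3] w 19.0
turn -0.0 after turn shift [ 2.2 -0.8  1.4]
```

>>> apply_moves(steps="0 0.5 7.9 0 -0.12;0 0.5 7.9 0 -0.12;0 0.5 7.9 0 -0.12;0 0.5 7.9 0 -0.12;0 0.5 7.9 0 -0.12;0 0.5 7.9 0 -0.12;0 0.5 7.9 0 -0.12;0 0.5 7.9 0 -0.12")

```text
t: 5.65
tcp_pos: [0.6307, 0.0311, 0.1356]
ee_rot: [0.003, -0.205, 0.979, 0.0]
contact_force: [6.7, 1.1, 1.2]
gripper_width: 0.0191
grip_force: 39.0
```

```bash
python3 -c "
from h import *
a=np.radians(23.3)
go(567.1+66*np.cos(a),3.7+66*np.sin(a),134,113.3)
c=manip.camera('scene');d=manip.camera('side');save(c,'s2');save(d,'d2')
for nm in ('pointer','knob'):
  P=[manip.spot_point(nm,x) for x in(c,d)]
  print(nm,[[(px(q).round(1),round(q['p'],2)) for q in x[:2]] for x in P])
  p,e=tri([ray(c,px(P[0][0])),ray(d,px(P[1][0]))]);print(p,e,np.degrees(np.arctan2(p[1]-.0037,p[0]-.5671)))
"
```

```text
t 5.65 tcp [630.7  31.1 135.6] yaw_y 113.6 tilt [-0.006 -0.001 -1.   ] shift [ 3.3 -0.   1.6] j7 1.89 F [6.7 1.1 1.2] w 19.1
turn 0.005 after turn shift [ 3.3 -0.   1.6]
pointer [[(array([192., 223.]), 0.89)], [(array([312.2, 180.4]), 0.94), (array([364.6, 252.3]), 0.43)]]
[0.72511366 0.06597816 0.09537129] [np.float64(5.048660182682993), np.float64(5.048660182683249)] 21.510961611154254
knob [[(array([223.9, 189.7]), 0.74)], [(array([298.3, 185.6]), 0.77), (array([364.4, 253.4]), 0.55)]]
[0.62542026 0.02779716 0.1256866 ] [np.float64(4.16245526288665), np.float64(4.162455262886712)] 22.449768773203235
```

>>> apply_moves(steps="60 0 0 0 0;60 0 0 0 0;60 0 0 -40 0;60 0 0 -60 0;60 0 0 -40 0;60 0 0 0 0;60 0 0 0 0")

```text
t: 6.82
tcp_pos: [0.6275, 0.0298, 0.2734]
ee_rot: [-0.001, -0.203, 0.979, 0.0]
contact_force: [-0.4, -0.9, -0.3]
gripper_width: 0.0512
grip_force: 0.0
```

```bash
python3 -c "
from h import *
go(435,-280,270,77.5)
c=manip.camera('wrist');save(c,'w3')
for nm,z in (('pointer',.098),('mark',.098),('post',.09),('slot',.09),('knob',.126)):
  for q in manip.spot_point(nm,c)[:2]: print(nm,px(q).round(1),round(q['p'],2),(onz(c,px(q),z)*1000).round(1))
"
```

```text
t 6.83 tcp [627.5  29.8 273.4] yaw_y 113.4 tilt [ 0.001  0.    -1.   ] shift [ 299.7 -208.     3.7] j7 1.88 F [-0.4 -0.9 -0.3] w 51.2
turn 0.626 after turn shift [ 120.9 -344.2    3.7]
pointer [260.3 272.1] 0.68 [729.8  76.2  98. ]
mark [263.1 281.8] 0.86 [740.3  84.3  98. ]
post [264.8 115. ] 0.71 [567.4  11.   90. ]
slot [279.5  90.2] 0.58 [539.4  14.8  90. ]
knob [258.9 189.1] 0.82 [632.9  32.7 126. ]
```

View pics/w3.png

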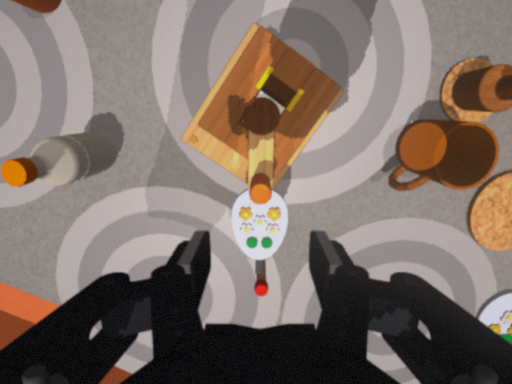

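>>> apply_moves(steps="60 52 -47.5 0 0;60 52 -47.5 0 0;60 52 -47.5 0 0;60 52 -47.5 0 0;60 51 -47.5 0 0.156;60 0 0 0 0.156;60 0 0 0 0.156;60 0 0 0 0.156")

```text
t: 8.12
tcp_pos: [0.5004, -0.2554, 0.2739]
ee_rot: [-0.0, 0.111, 0.994, 0.0]
contact_force: [-0.3, -0.0, 0.1]
gripper_width: 0.0512
grip_force: 0.0
```

```bash
python3 -c "
from h import *
go(435,-280,270,77.5)
c=manip.camera('wrist');save(c,'w4')
import pickle;pickle.dump(c,open('w4.pkl','wb'))
"
```

```text
t 8.12 tcp [ 500.4 -255.4  273.9] yaw_y 77.3 tilt [ 0.001  0.    -1.   ] shift [ 58.4 -38.3   4. ] j7 1.82 F [-0.3 -0.   0.1] w 51.2
turn -0.003 after turn shift [ 58.5 -38.2   4. ]
```

View pics/w4.png

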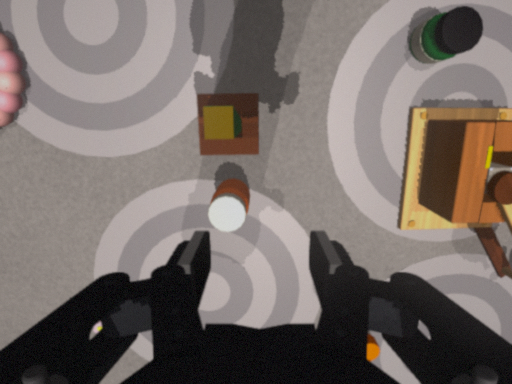

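```bash
python3 -c "
from h import *
import pickle;c=pickle.load(open('w4.pkl','rb'))
im=c['color'].astype(int)
g=''
for r in range(92,158,2):
  s=''
  for x in range(194,264):
    R,G,B=im[r,x]
    s+='Y' if R>90 and G>75 and B<60 else 'G' if G>R*1.15 and G>B*1.15 else '.' if abs(R-B)<25 and R>70 else '#' if R+G+B<110 else 'r'
  print(r,s)
o,d=ray(c,(256,192));n=proj(c,[o[0],o[1],0.0]);print('cam',o,'nadir',n)
for e in ((203,106),(233,106),(233,138),(203,138)):print((onz(c,e,.132)*1000).round(1)[:2])
for e in ((199,95),(258,95),(258,154),(199,154)):print((onz(c,e,.05)*1000).round(1)[:2])
for n in('scene','side'):
  k=cv2.imread('pics/'+n+'0.png')[:,:,::-1].astype(int)
  R,G,B=k[...,0],k[...,1],k[...,2];m=(G>R*1.3)&(G>B*1.3)&(G>30)
  x0,x1,y0,y1=(215,245,98,130) if n=='scene' else (305,340,255,310)
  for y in range(y0,y1,2):
    w=np.where(m[y,x0:x1])[0]
    if len(w):print(n,y,w.min()+x0,w.max()+x0, G[y,x0:x1][w][::3])
"
```

```text
92 .....................................r...........r.......rrr...r......
94 .....rrrrrrrrrrrr...rrrrrrrrrrrrrrrrrrrrrrrrrrrrrrrrrrrrrrrrrrrrr.....
96 ...rrrrrrrrrrrrrrrrrrrrrrrrrrrrrrrrrrrrrrrrrrrrrrrrrrrrrrrrrrrrrr.....
98 ....rrrrrrrrrrrrrrrrrrrrrrrrrrrrrrrrrrrrrrrrrrrrrrrrrrrrrrrrrrrrrr....
100 ....rrrrrrrrrrrrrrrrrrrrrrrrrrrrrrrrrrrrrrrrrrrrrrrrrrrrrrrrrrrrrr....
102 ....rrrrrrrrrrrrrrrrrrrrrrrrrrrrrrrrrrrrrrrrrrrrrrrrrrrrrrrrrrrr......
104 ....rrrrrrrrrrrrrrrrrrrrrrrrrrrrrrrrrrrrrrrrrrrrrrrrrrrrrrrrrrrr......
106 ....rrrrrrYYYYrYYrYYYYYYYYYYYYYYYYYYYYrrrrrrrrrrrrrrrrrrrrrrrrrr......
108 .....rrrrYYYYYYYYYYYYYYYYYYYYYYYYYYYYYYrrrrrrrrrrrrrrrrrrrrrrrrr......
110 ....rrrrrYYYYYYYYYYYYYYYYYYYYYYYYYYYYYYrrrrrrrrrrrrrrrrrrrrrrrrr......
112 ....rrrrrYYYYYYYYYYYYYYYYYYYYYYYYYYYYYYrGGrrrrrrrrrrrrrrr#rrrrrr......
114 ....rrrrrYYYYYYYYYYYYYYYYYYYYYYYYYYYYYYrGGGGrrrrrrrrrrrr#rrrrrrr......
116 ....rrrrrYYYYYYYYYYYYYYYYYYYYYYYYYYYYYYrGGGGGrrrrrrrrrrrrrrrrrrr......
118 ...rrrrrrYYYYYYYYYYYYYYYYYYYYYYYYYYYYYYrGGGGGGrrrrrrrrrrrrrrrrrrr.....
120 ....rrrrrYYYYYYYYYYYYYYYYYYYYYYYYYYYYYYrGGGGGGGrrr
[... 1798 characters left out ...]
3 230 [59 64 63]
scene 120 223 230 [63 63 60]
scene 122 223 230 [61 63 65]
scene 124 223 230 [63 62 64]
scene 126 223 230 [63 62 64]
scene 128 223 225 [62]
side 267 312 312 [49]
side 269 312 313 [41]
side 271 312 327 [45 51 53 53]
side 273 312 327 [44 40 53 53 53 53]
side 275 312 327 [44 40 52 53 53 67]
side 277 312 327 [48 41 53 53 54 78]
side 279 312 326 [48 41 54 53 53]
side 281 312 326 [51 41 54 53 53]
side 283 312 326 [51 41 52 54 52]
side 285 312 326 [45 42 53 54 53]
side 287 312 325 [41 41 52 53 53]
side 289 312 325 [41 40 52 53 53]
side 291 312 325 [38 41 53 52 53]
side 293 312 325 [33 41 52 53 52]
side 295 313 324 [40 41 52 53]
side 297 314 324 [38 44 53 53]
side 299 315 320 [36 50]
```

>>> apply_moves(steps="60 28 -18 10 0;60 28.5 -18 20 0;60 0 0 40 0;60 0 0 40 0;60 0 0 30 0;60 0 0 29 0;60 0 0 0 0")

```text
t: 9.05
tcp_pos: [0.4364, -0.2775, 0.1034]
ee_rot: [-0.002, 0.107, 0.994, 0.001]
contact_force: [-0.1, 0.1, 0.2]
gripper_width: 0.0516
grip_force: 0.0
```

```bash
python3 -c "
from h import *
go(437.4,-278.2,105,77.2)"
```

```text
t 9.05 tcp [ 436.4 -277.5  103.4] yaw_y 77.8 tilt [ 0.005  0.001 -1.   ] shift [-1.1 -0.5 -1.6] j7 1.99 F [-0.1  0.1  0.2] w 51.6
turn 0.01 after turn shift [-1.1 -0.4 -1.6]
```

>>> apply_moves(steps="0 0 0 0 0;0 0 0 0 0;0 0 0 0 0;0 0 0 -20 0;0 0 0 -40 0;0 0 0 -60 0;0 0 0 -10 0;0 0 0 0 0", newtons=40)

```text
t: 10.05
tcp_pos: [0.438, -0.2783, 0.2359]
ee_rot: [0.001, 0.107, 0.994, -0.0]
contact_force: [0.3, 0.0, -0.9]
gripper_width: 0.0258
grip_force: 39.3
```

```bash
python3 -c "
from h import *
go(436.4+96.5,-277.5+292.3,235,77.7)"
```

```text
t 10.05 tcp [ 438.  -278.3  235.9] yaw_y 77.7 tilt [-0.002  0.    -1.   ] shift [-30.1 306.6   1. ] j7 1.92 F [ 0.3  0.  -0.9] w 25.8
turn -0.001 after turn shift [-30.3 306.6   1. ]
```

>>> apply_moves(steps="0 -5.3 51 0 0;0 -5.3 51 0 0;0 -5.3 51 0 0;0 -5.3 51 0 0;0 -5.3 51 0 0;0 -5.3 51 0 0;0 0 0 35 0;0 0 0 0 0")

```text
t: 11.05
tcp_pos: [0.5316, 0.014, 0.1965]
ee_rot: [-0.004, 0.107, 0.994, -0.001]
contact_force: [-0.1, -0.9, -0.2]
gripper_width: 0.0258
grip_force: 39.6
```

```bash
python3 -c "
from h import *
go(533.9,14.1,193,77.7)
a=manip.camera('scene');b=manip.camera('side');save(a,'s5');save(b,'d5')
A=cv2.resize(a['color'][120:225,200:305],(600,600),interpolation=2);B=cv2.resize(b['color'][140:245,240:345],(600,600),interpolation=2)
cv2.imwrite('pics/m5.png',cv2.resize(np.hstack([A,B]),(800,400),interpolation=3)[:,:,::-1])
"
```

```text
t 11.05 tcp [531.6  14.  196.5] yaw_y 77.7 tilt [ 0.008 -0.003 -1.   ] shift [-2.3  0.6  3.5] j7 1.29 F [-0.1 -0.9 -0.2] w 25.8
turn 0.0 after turn shift [-2.3  0.6  3.5]
```

View pics/m5.png

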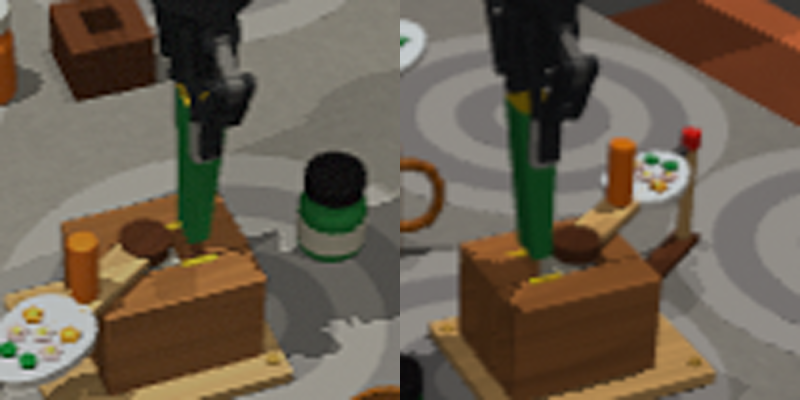

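```bash
python3 -c "
from h import *
s=manip.observe();print(s['tcp_pos'])
for n,f,(x0,x1,y0,y1) in (('scene','s5',(238,266,168,195)),('side','d5',(265,290,195,220))):
  k=cv2.imread('pics/'+f+'.png')[:,:,::-1].astype(int)
  R,G,B=k[...,0],k[...,1],k[...,2]
  print(n,'cols',x0)
  for y in range(y0,y1): print(y,''.join('Y' if R[y,x]>110 and G[y,x]>90 and B[y,x]<70 and R[y,x]<G[y,x]*1.35 else 'G' if G[y,x]>R[y,x]*1.25 and G[y,x]>B[y,x]*1.25 else '#' if k[y,x].sum()<150 else 'w' if B[y,x]>120 else '.' for x in range(x0,x1)))
"
```

```text
[0.53366591 0.01297294 0.19959828]
scene cols 238
168 wwwwwwww.GGGGGGGGGG.........
169 wwwwwwww.GGGGGGGGGG.........
170 wwwwww...GGGGGGGGGG.........
171 wwww.....GGGGGGGGG..........
172 .........GGGGGGGGG..........
173 .........GGGGGGGGG..........
174 .........GGGGGGGGG..........
175 .........GGGGGGGGG..........
176 .........GGGGGGGG...........
177 .........GGGGGGGG#......wwww
178 ###....YY.GGGGGGG........www
179 #####YYYY.GGGGGGG.........ww
180 ##...#...#GGGGGGG.........ww
181 ###.######GGGGGGG..........w
182 #.######..#GGGGGG...........
183 ...##.##.##GGGG.............
184 ..##.#####..###...........#.
185 ###.##..##..###.......##....
186 #.####...#...###...#........
187 ######...##.#.YYYYY.........
188 .####..ww.YYYYYYYY..........
189 .###.....YYYYY..............
190 .#..........................
191 ............................
192 ............................
193 ............................
194 ............................
side cols 265
195 wwwww.GGGGGGGGG.wwwwwwww.
196 ......GGGGGGGGG..w.......
197 ......GGGGGGGGG..........
198 ......GGGGGGGGGY.........
199 ......GGGGGGGGG..........
200 ......GGGGGGGGG..#######.
201 ......#GGGGGGGG##########
202 ......#GGGGGGGG##########
203 ......#GGGGGGGG##########
204 .......#GGGGGGG##########
205 .......Y#GGGGGG##########
206 ....YYYY.GGGGGG##########
207 ........#GGGGG.##########
208 .......####......########
209 ........###.........####.
210 .........##..............
211 ..........#..............
212 .........#..YYYYYY.......
213 .........YYYYYY..........
214 ....##....Y..............
215 ##.......................
216 #........................
217 #........................
218 ##.......................
219 ####..................###
```

```bash
cat > f.py <<'E'
from h import *
from scipy.optimize import least_squares
a=manip.camera('scene');b=manip.camera('side')
s=manip.observe();print((s['tcp_pos']*1000).round(1))
t=np.radians(-12.4);ex=np.array([np.cos(t),np.sin(t),0]);ey=np.array([-ex[1],ex[0],0]);ez=np.array([0,0,1])
def toe(x,y,z): return np.array([[x,y,z]+ex*i*.007+ey*j*.013 for i in(-1,1) for j in(-1,1)])
def ext(c,P): u=proj(c,P);return [u[:,0].min(),u[:,0].max(),u[:,1].max()]
obs=[246.9+.3,255,183.9,273.6,279.8,207.8]
r=least_squares(lambda v:np.array(ext(a,toe(*v))+ext(b,toe(*v)))-obs,[.534,.013,.105],diff_step=1e-3)
print('toe',(r.x*1000).round(1),r.fun.round(1))
py=onz(a,(251.9,188.2),.09);my=onz(b,(278.1,212.8),.09);print('bars',py*1000,my*1000,np.linalg.norm(py-my))
S=(py+my)/2;d=r.x-S;print('slot',S*1000,'toe-slot in hub x,y:',d@ex*1000,d@ey*1000)
print('bars rel toe',(py-r.x)@ey,(my-r.x)@ey,(py-r.x)@ex,(my-r.x)@ex)
E
python3 f.py
```

```text
[534.6  12.9 200.9]
toe [536.8  11.4 101.5] [-2.1 -1.5 -0.4 -3.1 -0.6  0.1]
bars [541.47414236  31.91957028  90.        ] [531.839217  -10.3826474  90.       ] 0.04338558986408156
slot [536.65667968  10.76846144  90.        ] toe-slot in hub x,y: -0.006959365487232131 0.6485119145472069
bars rel toe 0.021043669173196503 -0.022340693002290943 0.00017015133865864968 -0.00015623260768429402
```

```bash
sed -i 's/^obs=.*/obs=[246.5,254.8,183.7,270.6,279.6,207.6]/' f.py; python3 f.py
```

```text
[534.8  13.1 201.2]
toe [535.9  12.6 102.1] [-0.8 -0.7 -0.2 -0.7 -0.9  0.1]
bars [541.47414236  31.91957028  90.        ] [531.839217  -10.3826474  90.       ] 0.04338558986408156
slot [536.65667968  10.76846144  90.        ] toe-slot in hub x,y: -1.170740021207677 1.6509871463712058
bars rel toe 0.020041193941372507 -0.02334316823411494 0.0013339319943790945 0.0010075480480361508
```

>>> apply_moves(steps="0 -1.2 -0.8 8 0;0 0 0 10 0;0 0 0 8 0;0 0 0 6 0;0 0 0 0 0")

```text
t: 11.98
tcp_pos: [0.5355, 0.0127, 0.1678]
ee_rot: [0.0, 0.108, 0.994, -0.0]
contact_force: [1.2, -0.1, -1.3]
gripper_width: 0.0256
grip_force: 39.5
```

```bash
python3 -c "
from h import *
go(533.9,14.1,150,77.7)"
```

```text
t 11.97 tcp [535.5  12.7 167.8] yaw_y 77.6 tilt [-0. -0. -1.] shift [ 1.9  1.  17.8] j7 1.3 F [ 1.2 -0.1 -1.3] w 25.6
turn -0.001 after turn shift [ 1.9  1.  17.8]
```

>>> apply_moves(steps="0 0 0 5 0;0 0 0 5 0;0 0 0 4 0;0 0 0 0 0")

```text
t: 12.48
tcp_pos: [0.5366, 0.0127, 0.1544]
ee_rot: [0.001, 0.108, 0.994, 0.0]
contact_force: [7.0, -1.1, -1.2]
gripper_width: 0.0255
grip_force: 39.4
```

```bash
python3 -c "
from h import *
go(533.9,14.1,150,77.7)"
```

```text
t 12.47 tcp [536.6  12.7 154.4] yaw_y 77.6 tilt [-0.003  0.001 -1.   ] shift [3.  0.8 4.4] j7 1.3 F [ 7.  -1.1 -1.2] w 25.5
turn -0.001 after turn shift [3.  0.8 4.4]
```

>>> apply_moves(steps="0 -1 0 0 0;0 0 0 3 0;0 0 0 0 0")

```text
t: 12.85
tcp_pos: [0.5371, 0.0125, 0.1513]
ee_rot: [0.001, 0.108, 0.994, 0.0]
contact_force: [7.1, -1.2, 0.5]
gripper_width: 0.0257
grip_force: 39.8
```

>>> apply_moves(steps="60 0 0 0 0;60 0 0 0 0;60 0 0 0 0;60 0 0 -40 0;60 0 0 -50 0;60 0 0 -40 0;60 0 0 0 0")

```text
t: 13.72
tcp_pos: [0.5376, 0.0126, 0.2845]
ee_rot: [0.003, 0.108, 0.994, 0.001]
contact_force: [0.6, -0.1, -0.6]
gripper_width: 0.0511
grip_force: 0.0
```

```bash
cat > k.py <<'E'
from h import *
import sys
go(428,239,250,77)
a=manip.camera('scene');b=manip.camera('side');save(a,'s'+sys.argv[1]);save(b,'d'+sys.argv[1])
A=cv2.resize(a['color'][120:225,180:285],(600,600),interpolation=2);B=cv2.resize(b['color'][140:245,240:345],(600,600),interpolation=2)
cv2.imwrite('pics/m%s.png'%sys.argv[1],cv2.resize(np.hstack([A,B]),(800,400),interpolation=3)[:,:,::-1])
t=np.radians(-12.4);ex=np.array([np.cos(t),np.sin(t),0]);ey=np.array([-ex[1],ex[0],0])
S=np.array([.537,.011,0])
for h in (.170,.164,.158,.150,.144,.142,.138):
    T=[S+ex*x+ey*y+[0,0,h] for x,y in((.0095,.013),(.0095,-.013),(-.0195,-.013),(-.0195,.013))]
    print(h,[proj(c,T).mean(0).round(1) for c in(a,b)])
for n,c,(x0,x1,y0,y1) in (('scene',a,(230,275,135,175)),('side',b,(255,300,160,205))):
  k=c['color'].astype(int);R,G,B=k[...,0],k[...,1],k[...,2]
  m=np.zeros(R.shape,bool);m[y0:y1,x0:x1]=((R>110)&(G>90)&(B<70)&(R<G*1.35))[y0:y1,x0:x1]
  nn,l,st,ce=cv2.connectedComponentsWithStats(m.astype(np.uint8))
  i=1+st[1:,4].argmax();print(n,'yellow',ce[i].round(1),st[i])
E
python3 k.py 6
```

```text
t 13.72 tcp [537.6  12.6 284.5] yaw_y 77.6 tilt [-0.005  0.002 -1.   ] shift [155.8 197.6  34.1] j7 1.28 F [ 0.6 -0.1 -0.6] w 51.1
turn 0.011 after turn shift [157.9 195.9  34.1]
0.17 [array([251.3, 159.3]), array([274.1, 183.3])]
0.164 [array([251.2, 161.1]), array([274.1, 185.3])]
0.158 [array([251.2, 162.9]), array([274. , 187.3])]
0.15 [array([251.2, 165.2]), array([273.9, 189.9])]
0.144 [array([251.1, 167. ]), array([273.8, 191.9])]
0.142 [array([251.1, 167.6]), array([273.8, 192.5])]
0.138 [array([251.1, 168.7]), array([273.7, 193.8])]
scene yellow [250.2 159.4] [244 155  14   9  81]
side yellow [275.3 182.7] [269 180  13   6  53]
```

>>> apply_moves(steps="60 26 49 0 0;60 26 49 0 0;60 26 49 0 0;60 26 50 0 0;60 0 0 0 0")

```text
t: 14.45
tcp_pos: [0.4741, 0.2319, 0.2794]
ee_rot: [-0.002, 0.104, 0.995, -0.0]
contact_force: [-0.1, -0.3, -1.0]
gripper_width: 0.0516
grip_force: 0.0
```

```bash
cat > m.py <<'E'
from h import *
go(428,239,100,77)
a=manip.camera('scene');b=manip.camera('side');w=manip.camera('wrist')
save(a,'s7');save(b,'d7');save(w,'w7')
for nm in('mallet_grip','coaster'):
  z=.096 if nm=='mallet_grip' else 0.0
  for n,c in(('scene',a),('side',b),('wrist',w)):
    for q in manip.spot_point(nm,c)[:3]: print(nm,n,px(q).round(1),round(q['p'],2),(onz(c,px(q),z)*1000).round(1))
a=tri([ray(a,(339,224.7)),ray(b,(196.9,185.8))]);print(a)
E
python3 m.py
```

```text
t 14.45 tcp [474.1 231.9 279.4] yaw_y 78.1 tilt [ 0.004 -0.    -1.   ] shift [ 45.9  -2.5 179.5] j7 0.82 F [-0.1 -0.3 -1. ] w 51.6
turn 0.019 after turn shift [ 45.8  -3.3 179.5]
mallet_grip scene [337.1 221.9] 0.77 [430.2 240.3  96. ]
mallet_grip side [199.  182.2] 0.57 [434.6 243.4  96. ]
mallet_grip wrist [264.6 128. ] 0.77 [428.1 244.4  96. ]
coaster scene [335.3 251.7] 0.93 [432.8 257.3   0. ]
coaster scene [336.  314.2] 0.83 [543.5 398.5   0. ]
coaster scene [393.5 241.3] 0.68 [282.6 310.1  -0. ]
coaster side [146.2 216.4] 0.56 [283.4 302.    0. ]
coaster side [209.1 182.3] 0.53 [543.8 376.    0. ]
coaster side [196.1 210.9] 0.48 [421.  245.8   0. ]
coaster wrist [383.8 183.9] 0.85 [545.4 395.3   0. ]
coaster wrist [ 84.9 272.1] 0.2 [589.3 -80.4   0. ]
(array([0.4263343 , 0.24361042, 0.08659604]), [np.float64(0.7368932993825729), np.float64(0.7368932993825619)])
```

View pics/w7.png

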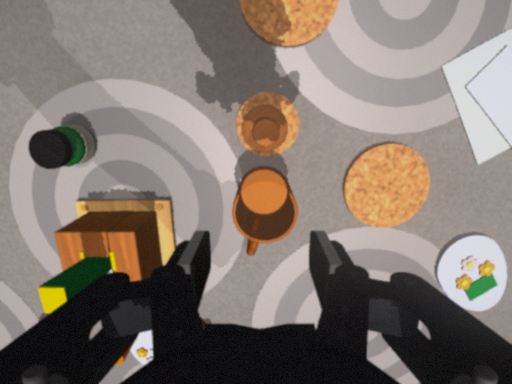

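>>> apply_moves(steps="60 46 0 10 0;60 0 0 45 0;60 0 0 50 0;60 0 0 40 0;60 0 0 31 0;60 0 0 0 0;0 0 0 0 0;0 0 0 0 0", newtons=90)

```text
t: 15.9
tcp_pos: [0.4329, 0.2376, 0.1068]
ee_rot: [0.001, 0.108, 0.994, 0.001]
contact_force: [-0.1, 0.7, 0.9]
gripper_width: 0.0245
grip_force: 87.9
```

>>> apply_moves(steps="0 0 0 0 0;0 0 0 0 0")

```text
t: 16.15
tcp_pos: [0.433, 0.2377, 0.1067]
ee_rot: [0.001, 0.108, 0.994, 0.001]
contact_force: [-0.1, 0.1, 7.7]
gripper_width: 0.024
grip_force: 88.6
```

```bash
python3 -c "
from h import *
go(532.4,12.2,300,77.6)
a=manip.camera('scene');b=manip.camera('side')
import pickle
k=cv2.imread('pics/w7.png')
print(tri([ray(a,(250.2,159.4)),ray(b,(275.3,182.7))]))
"
```

```text
t 16.15 tcp [433.  237.7 106.7] yaw_y 77.6 tilt [-0.002  0.002 -1.   ] shift [-145.8 -198.6 -193.4] j7 0.74 F [-0.1  0.1  7.7] w 24.0
turn 0.001 after turn shift [-145.9 -198.5 -193.4]
(array([0.53543516, 0.01188805, 0.17088326]), [np.float64(0.2716369564096209), np.float64(0.271636956409589)])
```

>>> apply_moves(steps="0 0 0 -15 0;0 0 0 -40 0;0 0 0 -50 0;0 0 0 -50 0;0 0 0 -45 0;0 -38 -50 0 0;0 -38 -50 0 0;0 -38 -50 0 0")

```text
t: 17.25
tcp_pos: [0.5108, 0.0652, 0.3063]
ee_rot: [0.0, 0.107, 0.994, 0.0]
contact_force: [1.6, -0.3, -2.4]
gripper_width: 0.0239
grip_force: 88.9
```

>>> apply_moves(steps="0 -36 -49 0 0;0 0 0 0 0;0 0 0 10 0;0 0 0 0 0")

```text
t: 17.75
tcp_pos: [0.5343, 0.013, 0.2943]
ee_rot: [-0.001, 0.106, 0.994, 0.0]
contact_force: [-0.6, 0.3, -2.2]
gripper_width: 0.0242
grip_force: 89.0
```

```bash
python3 k.py 8;python3 -c "
from h import *
go(535.4,11.9,271,77.6)
S=cv2.imread('pics/m8.png');w=manip.camera('wrist')"
```

```text
t 17.75 tcp [534.3  13.  294.3] yaw_y 77.8 tilt [ 0.002 -0.    -1.   ] shift [151.7 198.4  44.6] j7 1.28 F [-0.6  0.3 -2.2] w 24.2
turn 0.014 after turn shift [154.3 196.3  44.6]
0.17 [array([251.3, 159.3]), array([274.1, 183.3])]
0.164 [array([251.2, 161.1]), array([274.1, 185.3])]
0.158 [array([251.2, 162.9]), array([274. , 187.3])]
0.15 [array([251.2, 165.2]), array([273.9, 189.9])]
0.144 [array([251.1, 167. ]), array([273.8, 191.9])]
0.142 [array([251.1, 167.6]), array([273.8, 192.5])]
0.138 [array([251.1, 168.7]), array([273.7, 193.8])]
scene yellow [244.5 158. ] [244 157   2   3   6]
side yellow [297. 198.] [295 196   5   5   5]
t 17.85 tcp [535.   12.8 295.1] yaw_y 77.8 tilt [ 0.001  0.    -1.   ] shift [-0.6 -0.8 24.1] j7 1.28 F [-0.2 -0.3 -2. ] w 24.0
turn 0.003 after turn shift [-0.6 -0.8 24.1]
```

View pics/m8.png

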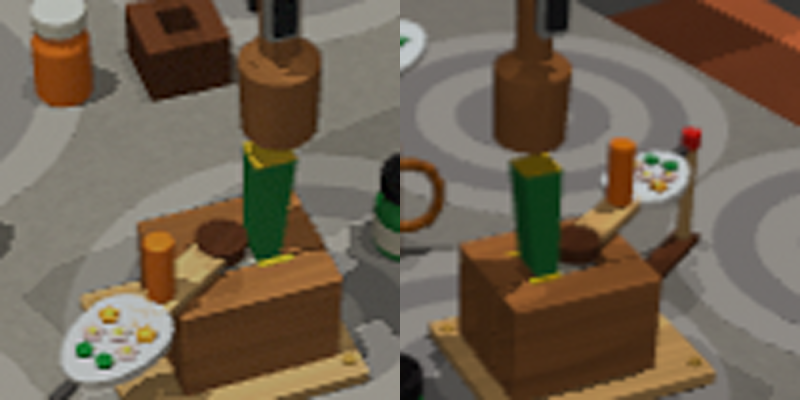

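>>> apply_moves(steps="0 -3 0 15 0;0 0 0 8 0;0 0 0 5 0;0 0 0 5 0;0 0 0 3 0")

```text
t: 18.52
tcp_pos: [0.5394, 0.0107, 0.26]
ee_rot: [0.001, 0.108, 0.994, 0.0]
contact_force: [1.0, 1.0, 6.1]
gripper_width: 0.0238
grip_force: 89.9
```

>>> apply_moves(steps="0 0 0 4 0;0 0 0 0 0;0 0 0 -12 0;0 0 0 -15 0;0 0 0 0 0;0 0 0 0 0;0 0 0 0 0")

```text
t: 19.4
tcp_pos: [0.5381, 0.0108, 0.2818]
ee_rot: [-0.0, 0.108, 0.994, -0.0]
contact_force: [-0.3, -0.2, -3.0]
gripper_width: 0.0242
grip_force: 89.2
```

```bash
python3 k.py 9
```

```text
t 19.4 tcp [538.1  10.8 281.8] yaw_y 77.6 tilt [ 0.001 -0.    -1.   ] shift [156.4 199.4  31.9] j7 1.29 F [-0.3 -0.2 -3. ] w 24.2
turn 0.011 after turn shift [158.6 197.6  31.9]
0.17 [array([251.3, 159.3]), array([274.1, 183.3])]
0.164 [array([251.2, 161.1]), array([274.1, 185.3])]
0.158 [array([251.2, 162.9]), array([274. , 187.3])]
0.15 [array([251.2, 165.2]), array([273.9, 189.9])]
0.144 [array([251.1, 167. ]), array([273.8, 191.9])]
0.142 [array([251.1, 167.6]), array([273.8, 192.5])]
0.138 [array([251.1, 168.7]), array([273.7, 193.8])]
scene yellow [245.7 167.6] [244 166   4   4   9]
side yellow [280.5 187.5] [279 186   4   4   4]
```

>>> apply_moves(steps="0 0 0 18 0;0 0 0 8 0;0 0 0 5 0;0 0 0 4 0;0 0 0 3 0;0 0 0 2 0")

```text
t: 20.25
tcp_pos: [0.5396, 0.0109, 0.245]
ee_rot: [0.002, 0.108, 0.994, 0.001]
contact_force: [-6.4, 0.3, 25.5]
gripper_width: 0.0244
grip_force: 91.7
```

>>> apply_moves(steps="0 0 0 3 0;0 0 0 2 0;0 0 0 0 0")

```text
t: 20.62
tcp_pos: [0.541, 0.0116, 0.2439]
ee_rot: [0.004, 0.108, 0.994, 0.002]
contact_force: [-10.4, 0.7, 41.8]
gripper_width: 0.0242
grip_force: 92.8
```

>>> apply_moves(steps="0 0 0 -15 0;0 0 0 -25 0;0 0 0 -30 0;0 0 0 0 0;0 0 0 0 0")

```text
t: 21.25
tcp_pos: [0.538, 0.0107, 0.3062]
ee_rot: [-0.001, 0.108, 0.994, -0.0]
contact_force: [0.1, -0.5, -3.1]
gripper_width: 0.0242
grip_force: 89.0
```

```bash
python3 k.py 10
```

```text
t 21.25 tcp [538.   10.7 306.2] yaw_y 77.6 tilt [ 0.001 -0.001 -1.   ] shift [156.2 199.5  56.3] j7 1.29 F [ 0.1 -0.5 -3.1] w 24.2
turn 0.011 after turn shift [158.4 197.7  56.3]
0.17 [array([251.3, 159.3]), array([274.1, 183.3])]
0.164 [array([251.2, 161.1]), array([274.1, 185.3])]
0.158 [array([251.2, 162.9]), array([274. , 187.3])]
0.15 [array([251.2, 165.2]), array([273.9, 189.9])]
0.144 [array([251.1, 167. ]), array([273.8, 191.9])]
0.142 [array([251.1, 167.6]), array([273.8, 192.5])]
0.138 [array([251.1, 168.7]), array([273.7, 193.8])]
scene yellow [247.  169.2] [243 166  10   7  48]
side yellow [277.8 191.3] [272 189  11   6  32]
```

>>> apply_moves(steps="0 0 0 30 0;0 0 0 20 0;0 0 0 10 0;0 0 0 6 0;0 0 0 4 0;0 0 0 0 0;0 0 0 -15 0;0 0 0 -40 0")

```text
t: 22.35
tcp_pos: [0.5374, 0.0107, 0.2916]
ee_rot: [-0.002, 0.108, 0.994, -0.0]
contact_force: [1.3, 0.7, -2.3]
gripper_width: 0.0239
grip_force: 89.0
```

>>> apply_moves(steps="0 0 0 -15 0;0 0 0 0 0")

```text
t: 22.6
tcp_pos: [0.5389, 0.0108, 0.3077]
ee_rot: [0.001, 0.108, 0.994, 0.0]
contact_force: [0.2, 0.5, -2.3]
gripper_width: 0.0239
grip_force: 89.2
```

```bash
python3 k.py 11|tail -2;python3 -c "
from h import *
go(433,237.7,300,77.6)"
```

```text
scene yellow [247.6 169.4] [243 165  13   9  59]
side yellow [277.5 191.4] [272 189  11   6  34]
t 22.7 tcp [537.9  10.8 305.9] yaw_y 77.6 tilt [ 0.002 -0.001 -1.   ] shift [151.  199.2   6.1] j7 1.29 F [ 0.1 -0.1 -2.3] w 23.7
turn 0.001 after turn shift [151.2 199.1   6.1]
```

>>> apply_moves(steps="0 37.8 49.8 0 0;0 37.8 49.8 0 0;0 37.8 49.8 0 0;0 37.8 49.8 0 0;0 0 0 0 0;0 0 0 50 0;0 0 0 50 0;0 0 0 40 0")

```text
t: 23.7
tcp_pos: [0.4327, 0.236, 0.1643]
ee_rot: [-0.001, 0.108, 0.994, -0.001]
contact_force: [-0.2, 1.5, -2.7]
gripper_width: 0.024
grip_force: 89.4
```

>>> apply_moves(steps="0 0 0 30 0;0 0 0 15 0;0 0 0 6 0;0 0 0 0 0")

```text
t: 24.2
tcp_pos: [0.4338, 0.2376, 0.1166]
ee_rot: [0.0, 0.108, 0.994, 0.0]
contact_force: [-0.5, 0.1, -2.8]
gripper_width: 0.024
grip_force: 89.3
```

```bash
python3 -c "
from h import *
go(433,237.7,106.7,77.6)"
```

```text
t 24.2 tcp [433.8 237.6 116.6] yaw_y 77.6 tilt [-0.  0. -1.] shift [ 0.8 -0.1  9.9] j7 0.75 F [-0.5  0.1 -2.8] w 24.0
turn 0.0 after turn shift [ 0.8 -0.1  9.9]
```

>>> apply_moves(steps="0 0 0 5 0;0 0 0 3 0;0 0 0 1.5 0;0 0 0 0 0")

```text
t: 24.7
tcp_pos: [0.4334, 0.2377, 0.1068]
ee_rot: [0.0, 0.108, 0.994, 0.0]
contact_force: [-0.1, 0.4, -3.3]
gripper_width: 0.0238
grip_force: 89.4
```

>>> apply_moves(steps="0 0 0 0.7 0;0 0 0 0.7 0;0 0 0 0 0")

```text
t: 25.08
tcp_pos: [0.4337, 0.2378, 0.1063]
ee_rot: [0.0, 0.108, 0.994, 0.0]
contact_force: [-2.7, -0.6, 8.1]
gripper_width: 0.0243
grip_force: 90.6
```

Contact with the coaster; release and retreat upward.

>>> apply_moves(steps="60 0 0 0 0;60 0 0 0 0;60 0 0 0 0;60 0 0 -20 0;60 0 0 -50 0;60 0 0 -60 0;60 0 0 -30 0;60 0 0 0 0")

```text
t: 26.08
tcp_pos: [0.4345, 0.2383, 0.2679]
ee_rot: [0.002, 0.108, 0.994, 0.002]
contact_force: [-0.5, -0.1, -0.7]
gripper_width: 0.0514
grip_force: 0.0
```

```bash
python3 -c "
from h import *
go(433,237.7,300,77.6)
a=manip.camera('scene');b=manip.camera('side');w=manip.camera('wrist')
for nm,z in(('mallet_grip',.096),('coaster',0),('pointer',.098),('mark',.098),('post',.09)):
  for n,c in(('scene',a),('side',b),('wrist',w)):
    for q in manip.spot_point(nm,c)[:2]: print(nm,n,px(q).round(1),round(q['p'],2),(onz(c,px(q),z)*1000).round(1))
save(a,'s12');save(b,'d12')
for f,g in(('scene0','s12'),('side0','d12')):
  d=cv2.absdiff(cv2.imread('pics/%s.png'%f),cv2.imread('pics/%s.png'%g)).max(2)>45
  n,l,st,ce=cv2.connectedComponentsWithStats(d.astype(np.uint8));print(f,[list(s) for s in st[1:] if s[4]>15])
"
```

```text
t 26.07 tcp [434.5 238.3 267.9] yaw_y 77.6 tilt [-0.004  0.004 -1.   ] shift [  1.3  -0.8 -32.1] j7 0.75 F [-0.5 -0.1 -0.7] w 51.4
turn 0.001 after turn shift [  1.3  -0.8 -32.1]
mallet_grip scene [337.4 223. ] 0.85 [431.8 243.4  96. ]
mallet_grip side [197.5 183.7] 0.67 [426.5 238.1  96. ]
mallet_grip wrist [259.8 167.6] 0.64 [422.3 242.   96. ]
coaster scene [392.9 240.4] 0.95 [281.8 307.    0. ]
coaster scene [335.3 245.1] 0.69 [419.4 240.7   0. ]
coaster side [206.5 181.8] 0.88 [538.3 383.8   0. ]
coaster side [147.4 219.2] 0.79 [280.1 286.1   0. ]
coaster wrist [264.1 155.9] 0.79 [425.6 247.3   0. ]
coaster wrist [383.9 217.3] 0.75 [547.6 395.8   0. ]
pointer scene [189.  224.6] 0.98 [738.   65.1  98. ]
pointer side [313.1 180. ] 0.93 [720.2  64.3  98. ]
mark scene [190.9 233.8] 0.87 [746.9  92.9  98. ]
mark side [316.2 174.4] 0.61 [751.5  85.7  98. ]
mark wrist [264.7 152.9] 0.54 [408.5 250.1  98. ]
post side [283.1 208.5] 0.74 [556.2  -0.9  90. ]
scene0 [[np.int32(332), np.int32(0), np.int32(57), np.int32(185), np.int32(4891)], [np.int32(399), np.int32(0), np.int32(17), np.int
[... 2555 characters left out ...]
np.int32(4), np.int32(22), np.int32(36)], [np.int32(293), np.int32(207), np.int32(12), np.int32(4), np.int32(23)], [np.int32(156), np.int32(208), np.int32(18), np.int32(11), np.int32(68)], [np.int32(129), np.int32(221), np.int32(9), np.int32(4), np.int32(18)], [np.int32(307), np.int32(227), np.int32(30), np.int32(15), np.int32(220)], [np.int32(0), np.int32(239), np.int32(49), np.int32(74), np.int32(2184)], [np.int32(311), np.int32(262), np.int32(18), np.int32(32), np.int32(429)], [np.int32(294), np.int32(316), np.int32(8), np.int32(7), np.int32(25)], [np.int32(23), np.int32(351), np.int32(13), np.int32(5), np.int32(20)], [np.int32(47), np.int32(350), np.int32(17), np.int32(7), np.int32(41)]]
```

```bash
python3 k.py 13 | tail -2; python3 -c "
from h import *
a=manip.camera('scene');b=manip.camera('side')
p,e=tri([ray(a,(189,224.6)),ray(b,(313.1,180))]);m,e2=tri([ray(a,(190.9,232)),ray(b,(316.2,176))])
print(p,e,m,e2,[np.degrees(np.arctan2(q[1]-.0037,q[0]-.5671)) for q in(p,m)])
for n,c,(x0,x1,y0,y1) in (('scene',a,(238,262,158,180)),('side',b,(262,292,182,205))):
  k=c['color'].astype(int);R,G,B=k[...,0],k[...,1],k[...,2]
  for y in range(y0,y1): print(y,''.join('Y' if R[y,x]>60 and G[y,x]>R[y,x]*.75 and B[y,x]<R[y,x]*.45 else 'G' if G[y,x]>R[y,x]*1.25 else '.' for x in range(x0,x1)))
"
```

```text
scene yellow [249.1 169. ] [243 165  14   9  82]
side yellow [275.7 192. ] [270 189  13   7  57]
[0.73201833 0.06727967 0.09438302] [np.float64(6.7167927211288925), np.float64(6.716792721128898)] [0.74561028 0.08319002 0.09486928] [np.float64(2.951777698902667), np.float64(2.9517776989025135)] [np.float64(21.082757135935303), np.float64(24.003246090373985)]
158 ........................
159 ........................
160 ........................
161 ........................
162 ........................
163 ........................
164 ........................
165 ............YYY.........
166 ........YYYYYYYY........
167 .....YYYYYYYYYYY........
168 .....YYYYYYYYYYYY.......
169 .....YYYYYYYYYYYYY......
170 .....YYYYYYYYYYYYYY.....
171 .....GYYYYYYYYYYYYY.....
172 .....GYYYYYYYYYGGG......
173 .....GGYYYY.GGGGGG......
174 .....GGGGGGGGGGGGGY.....
175 .....GGGGGGGGGGGG.......
176 .....GGGGGGGGGGGGY......
177 .....GGGGGGGGGGGGY......
178 .....GGGGGGGGGGGGY......
179 .....GGGGGGGGGGGG.......
182 ..............................
183 ..............................
184 ..............................
185 ..............................
186 ..............................
187 ..............................
188 ..............................
189 ...............YYY............
190 ..........YYYYYYYY............
191 ........YYYYYYYYYYY...........
192 ........YYYYYYYYYYYY..........
193 ........GYYYYYYYYYYYY.........
194 ........GGYYYYYYYYYYY.........
195 ........GG.YYYYYYGGGG.........
196 ........GGGGGGGGGGGGG.........
197 ........GGGGGGGGGGGGG.........
198 ........GGGGGGGGGGGGG.........
199 ........GGGGGGGGGGGGG........Y
200 .........GGGGGGGGGGGG.........
201 .........GGGGGGGGGGGG.........
202 .........GGGGGGGGGGGG.........
203 .........GGGGGGGGGGGG.........
204 .........GGGGGGGGGGGG.........
```

```bash
python3 -c "
from h import *
for f,g,r in(('s6','s13',(160,215,165,240)),('d6','d13',(290,350,165,215))):
  A,B=[cv2.cvtColor(cv2.imread('pics/%s.png'%n),6)[r[2]:r[3],r[0]:r[1]].astype(np.float32) for n in(f,g)]
  print(cv2.phaseCorrelate(A,B),(abs(A-B)>30).sum())
k=cv2.imread('pics/w3.png').astype(int)
B,G,R=k[...,0],k[...,1],k[...,2]
for r in range(258,282,3):
  s=k[r,245:278].sum(1);w=np.where(s<s.min()+60)[0]+245;print(r,s.min(),w.min(),w.max())
m=(R>150)&(G<60)&(B<60);m[:270]=0;ys,xs=np.where(m);j=(xs>240)&(xs<280);print('red',xs[j].mean(),ys[j].mean())
m=(R>180)&(G>180)&(B>160);ys,xs=np.where(m);j=(xs>225)&(xs<295)&(ys>185)&(ys<262);print('egg',np.median(xs[j]),xs[j].min(),xs[j].max())
for r in (105,115,125):
  s=k[r,230:300].sum(1);w=np.where(s<200)[0]+230;print('post',r,w.min(),w.max())
"
```

```text
((-0.6930401207932384, 0.695537252773228), 0.8975473211076525) 123
((0.7985245751469527, -0.1651939258899695), 0.9311285444895426) 117
258 425 245 277
261 238 257 264
264 214 257 264
267 213 257 264
270 204 257 264
273 214 257 264
276 183 257 264
279 156 258 264
red 260.7916666666667 289.5
egg 258.0 226 294
post 105 230 287
post 115 230 281
post 125 232 277
```

```bash
python3 -c "
from h import *
print(manip.hand_in())"
```

```text
the job is handed in; nothing more can be done
None
```

I handed the job in at about 27 s of the 66 s limit, and no verdict came back. By the camera checks, the pointer is on the peg, the key is driven down about 28 mm in three taps until the post is tight, the mallet is standing back on its coaster, and the mug, jars and bottle are undisturbed.

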